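Feed a test bar through the guard slot of a bar gauge

TASK

Open the shutter of the bar gauge by turning its drum anticlockwise by the upright pin until it clicks home against its stop. Then take the thicker of the two test bars from the rack, pass it level and endways through the slot in the guard plate until its leading end is in the middle of the drum (over the drum's axis), and finish while still holding it there in the gripper, not pressed hard against the gauge. Never ram the bar against the gauge, and leave the other bar, the timer, the calliper and the small weight where they are.

Things in the scene. Friction and masses are not known exactly. Their poses are not given: they have to be found in the camera images.
- drum (a joint): angle of the shutter drum in rad, grows anticlockwise from above; 0 to 0.4 at the start (shut), 1.571 at the end stop (open). Turns against light friction (1 N at the pin) and stays where left; from about 1.43 a sprung ball resists (about 4 N at the pin) up to about 1.51, then snaps the drum on to the stop
- pin (a point): the drum's handle: upright round steel pin, 16 mm in diameter, on the drum's flat top, 42 mm from its axis, a quarter turn anticlockwise of the drum's window; this point is where to grip, 17 mm below the pin's top, 29 mm above the drum's top (collar 24 mm wide, 4 mm high at its foot). It circles from the front (-x of slot) at 0 rad to the right (-y) at 1.571
- drum_axis (a point): point on the drum's vertical axis at its flat top, 116 mm above the worktop; drum 116 mm in diameter; axes as slot, 72 mm behind it. The drum's window is 30 mm wide, 28 mm high; on the axis stands a light fork, 16 mm deep, whose two uprights leave 40 mm between them for the bar's end
- slot (a point): centre of the slot, in the front face of the upright fixed guard plate (140 mm wide, 8 mm thick, top 118 mm above the worktop), 75 mm above the worktop. x points level into the slot to the drum's axis, y left, z up. Slot 24 mm wide (y), 16 mm high (z): 2 mm clear on every side of the bar; 45 degree steel lips flare 7 mm out in front. The base plate, 14 mm thick, reaches 15 mm in front
- thick_bar_mid (a point): centre of the bar to use: flat dumb-bell test bar, 150 mm long (its y axis), 20 mm wide at the ends (x), 12 mm thick (z), narrower in the middle, about 33 g, both ends alike. Lies flat in one of the rack's two lanes, along the rack's x axis, underside 36 mm above the worktop
- thin_bar_mid (a point): centre of the other bar, same outline but only 8 mm thick, in the other lane, 90 mm away; stays where it is
- rack: fixed bar rack; origin on the worktop between its lanes; x along the bars, away from the robot, y left. Lanes at y = +45 and -45 mm, bar centres at about x = 18 mm. Bars lie on two rails 12 mm wide, 36 mm high, at x = 0 and 55 mm, between tabs 12 mm above the rails. Base plate from x = -16 to 70 mm; the robot-side end of a bar sticks out free, 51 mm beyond the near rail, to be gripped across its width
- timer: small bench timer 62 x 62 x 19 mm, origin under its centre; bystander
- calliper: steel calliper 200 mm long lying flat, origin under its centre; bystander
- weight: small turned grey weight, 36 mm in diameter, 34 mm high, origin under its centre; bystander
Not all that is in view belongs to the job. Leave any red look-alike of the part that bears thick_bar_mid alone.

How it is judged:
On the way, in this order (a step that is already met when the one before it is completed fails the run):
1. the drum is turned to its open stop (value of joint drum above 1.53 rad), for 0.2 s.
2. the thick bar's leading end has passed through the guard slot (30 mm or more past the front face, centre within 6 mm of the slot's axis, direction within 0.10 rad), with the fingers holding it (x of thick_bar_mid in the frame of slot above -0.045 m and y of thick_bar_mid in the frame of slot between -0.006 and 0.006 m and z of thick_bar_mid in the frame of slot between -0.006 and 0.006 m and angle between the y axis of thick_bar_mid and the x axis of slot, either way round below 0.1 rad and contact force between the fingers and thick_bar above 1 N), for 0.2 s.
At the end, for the whole second after the job is handed in: Drum over 1.53 rad; thick bar through the slot, within 0.10 rad and (its centre) 6 mm of the slot's axis, leading end within 12 mm of the drum's axis along the slot; still gripped (over 1 N), at rest, under 3 N on the gauge (x of thick_bar_mid in the frame of slot between -0.015 and 0.009 m and y of thick_bar_mid in the frame of slot between -0.006 and 0.006 m and z of thick_bar_mid in the frame of slot between -0.006 and 0.006 m and angle between the y axis of thick_bar_mid and the x axis of slot, either way round below 0.1 rad and contact force between the fingers and thick_bar above 1 N and value of joint drum above 1.53 rad and contact force between thick_bar and gauge below 3 N and linear speed of thick_bar below 0.02 m/s); the arm keeps its last pose, push and grip.
It fails at once if the thick bar is rammed against the gauge (over 25 N) (contact force between thick_bar and gauge above 25 N).
It fails at once if the other bar or a bystander is moved by more than 20 mm (distance of any of thin_bar_mid, timer, calliper, weight from where it was at the start of the episode above 0.02 m).
It also fails if it takes over 64 s, if anything falls off the work surface, if the arm or the gripper's body presses on something with over 40 N, if the wrist force passes 120 N, or if a joint passes its speed limit or range.

ROBOT

A 6-joint arm with a two-finger parallel gripper is mounted at the origin on a cart in front of the work surface, level with it; the furniture and walls round the work are solid. World frame = base frame: x ahead of the robot, y to its left, z up, the work surface at z = 0. Lengths are in m, angles in rad, forces in N, time in s.
With the tool pointing down it reaches from about 0.25 to 0.725 m from the base axis. Payload 9.7 kg.
Tool frame: the origin (TCP) lies at the very end of the fingers, on their centre line; the grasp point (between the pads) lies 19 mm behind it; z points along the fingers, y is the direction in which the jaws open and shut (so a half turn about z gives the same grasp; the last joint's range is limited). The gripper opens to 85 mm and grips with 20 to 120 N. Pads are 22 mm wide; open, the fingers measure 114 mm over their backs; the gripper's body (76 mm by 85 mm) begins 54 mm behind the grasp point. The pads swing forward as they close: fully open they stand 13 mm farther back than shut.
Start: joints at [0, 0.087, 0.176, 1.66, 0, 1.571], TCP at [0.55, -0, 0.231] pointing down, gripper open.
Joint ranges: [-3.13, 3.13], [-0.85, 1.81], [-1.15, 1.24], [-2.2, 2.28], [-1.44, 1.52], [-3.14, 3.14]. Speed limits (rad/s): [2.22, 2.22, 2.57, 3.14, 3.14, 3.14].

INTERFACE

Orientations are given as a unit quaternion [x, y, z, w].
In Python, from station import * gives the robot as it stands. The module is installed in compiled form; this text tells all that it offers. Calls block until the motion is done:
- move_ptp(position, orientation): joint-space move of the TCP to a pose.
- line_to(position, velocity=0.15, ori=None, force_limit=None): straight line of the TCP; ori=None keeps the orientation; velocity is the mean speed in m/s. With force_limit (N) it stops when the force on the tool has changed by that much, and returns True; else False.
- move_j(angles): joint-space move.
- command_gripper(opening, newtons=None): finger opening in m; newtons is the grip in N (None keeps the last); returns when the fingers have stopped.
- sleep(seconds).
- ik(position, orientation): joint angles nearest the present ones, or None.
- read_state(): the state.
- camera(name): name is "scene" or "side" or "wrist"; returns a dict with "image" (480x640x3 uint8, blue, green, red), "intrinsics" (3x3 intrinsics, pixels), "origin" and "attitude" of the camera in the world; the wrist camera has in their place "tool_from_camera" (4x4, takes a point from camera to tool coordinates, whose origin is the TCP and whose axes are the flange's). Camera axes: x right, y up, looking along -z (the intrinsics and any distortion apply to the point x, -y, -z); pixel columns grow to the right and rows downward; lengths in m; the calibration is good to about 2 mm. A picture is of the moment at which its call begins: read the wrist's pose just before it. There is no depth.
A pose or a line that the arm cannot do raises PlanningError and nothing moves.
- finish_job(): hands the job in, once; it reports no verdict.
The state is a dict: "time_s": time; "joint_positions": joint angles; "joint_velocities": joint speeds; "joint_torque": joint torques, N m; "position": TCP position; "tcp_rot": TCP orientation; "wrist_force": force on the tool from outside, world axes, zero at the start; "ft_torque": the same for the moment, N m; "gripper_width": finger opening in m.
Only numpy, scipy, OpenCV 4.12 (cv2) and the standard library are available. Lean on these libraries where they do the work, as an engineer would, in place of code of your own. Each camera call takes 0.05 s, during which the arm holds its last target.

## Working session

There is one attempt and no reset: what is moved stays moved. The work goes in short steps, each a Python script; the robot and the scene stay as the last script left them, time stands still between calls to the robot, and variables do not carry over. Pictures are saved under pics/ and viewed, and the job is handed in when it is done.

```bash
mkdir -p pics; ls
python3 - <<'E'
from station import *
import cv2,numpy as np
s=read_state(); print({k:np.round(v,3) for k,v in s.items()})
for n in ["scene","side","wrist"]:
    c=camera(n); cv2.imwrite(f"pics/{n}0.png",c["image"])
    print(n,{k:np.round(v,4).tolist() for k,v in c.items() if k!="image"})
E
```

```text
pics
{'time_s': np.float64(0.0), 'joint_positions': array([ 0.   ,  0.087,  0.175,  1.66 , -0.   ,  1.571]), 'joint_velocities': array([-0.001,  0.001,  0.   ,  0.001,  0.   , -0.001]), 'joint_torque': array([ 1.0000e-03, -5.2039e+01,  4.6480e+01,  1.6000e-02,  0.0000e+00,
       -0.0000e+00]), 'position': array([ 0.55 , -0.   ,  0.231]), 'tcp_rot': array([ 0.707,  0.707, -0.   , -0.   ]), 'wrist_force': array([-0.236,  0.265,  0.535]), 'ft_torque': array([-0.044,  0.021, -0.016]), 'gripper_width': np.float64(0.085)}
scene {'intrinsics': [[537.0171, 0.0, 326.9169], [0.0, 537.0171, 245.0412], [0.0, 0.0, 1.0]], 'origin': [-0.2131, -0.7596, 1.2993], 'attitude': [0.3611, -0.135, -0.3145, 0.8674]}
side {'intrinsics': [[437.8198, 0.0, 317.6697], [0.0, 437.8198, 237.2535], [0.0, 0.0, 1.0]], 'origin': [0.2008, 1.2462, 0.688], 'attitude': [-0.084, 0.5144, 0.8435, -0.1299]}
wrist {'intrinsics': [[390.8446, 0.0, 315.574], [0.0, 390.8446, 237.0579], [0.0, 0.0, 1.0]], 'tool_from_camera': [[0.0014, 0.9576, 0.2882, 0.0736], [1.0, -0.0014, -0.0001, 0.0003], [0.0003, 0.2882, -0.9576, -0.1432], [0.0, 0.0, 0.0, 1.0]]}
```

View pics/scene0.png

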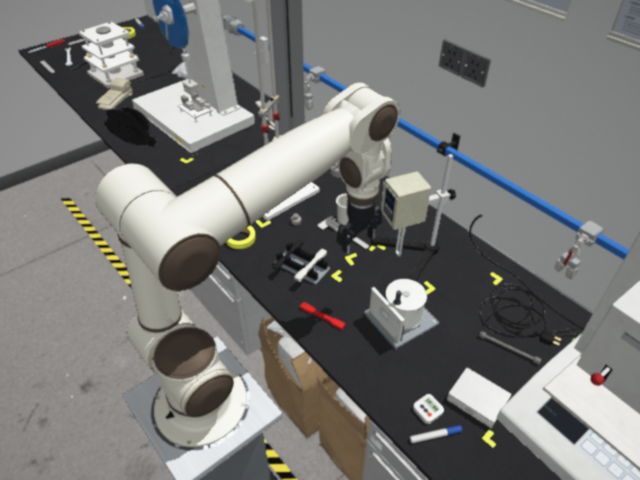

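View pics/side0.png

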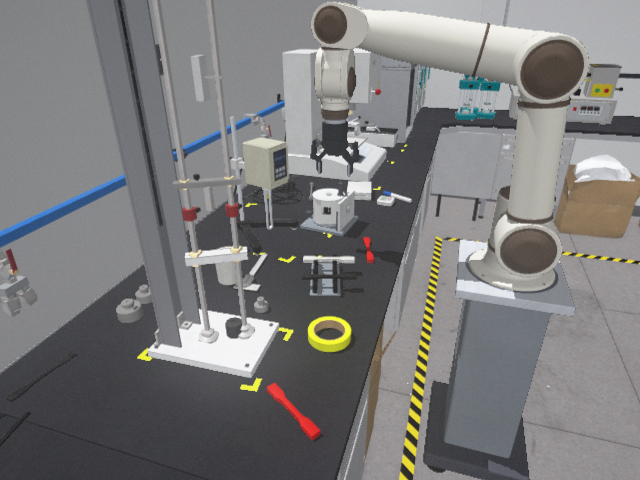

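View pics/wrist0.png

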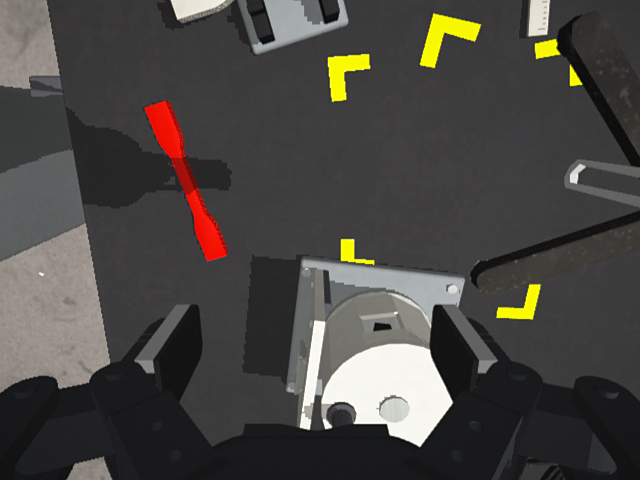

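The wrist view shows the drum (white top, about 385,400), the dark pin (342,412), the guard plate edge (about 315,340), and a red look-alike bar on the table (185,180). The rack is at the top edge (290,20). Next I'll enlarge the rack and gauge in the fixed views.

```bash
cat > h.py <<'E'
from station import *
import cv2,numpy as np
from scipy.spatial.transform import Rotation as R
def cam(n,save=None):
    s=read_state(); c=camera(n)
    if n=="wrist":
        T=np.eye(4); T[:3,:3]=R.from_quat(s["tcp_rot"]).as_matrix(); T[:3,3]=s["position"]
        T=T@c["tool_from_camera"]; c["o"]=T[:3,3]; c["R"]=T[:3,:3]
    else: c["o"]=np.array(c["origin"]); c["R"]=R.from_quat(c["attitude"]).as_matrix()
    if save:
        cv2.imwrite(f"pics/{save}.png",c["image"]); np.savez(f"pics/{save}.npz",K=c["intrinsics"],o=c["o"],R=c["R"])
    return c
def load(f):
    d=np.load(f"pics/{f}.npz"); return dict(K=d["K"],o=d["o"],R=d["R"])
def ray(c,u,v):
    K=c.get("K",c.get("intrinsics")); d=np.array([(u-K[0,2])/K[0,0],-(v-K[1,2])/K[1,1],-1.]); d=c["R"]@d
    return c["o"],d/np.linalg.norm(d)
def onz(c,uv,z):
    o,d=ray(c,*uv); return o+d*(z-o[2])/d[2]
def tri(obs):
    A=np.zeros((3,3));b=np.zeros(3);L=[]
    for c,uv in obs:
        o,d=ray(c,*uv);P=np.eye(3)-np.outer(d,d);A+=P;b+=P@o;L.append((o,P))
    x=np.linalg.solve(A,b); return x,[float(np.linalg.norm(P@(x-o))) for o,P in L]
def proj(c,p):
    K=c.get("K",c.get("intrinsics")); q=c["R"].T@(np.asarray(p)-c["o"]); return np.array([K[0,2]+K[0,0]*q[0]/-q[2],K[1,2]-K[1,1]*q[1]/-q[2]])
def crop(src,x0,y0,x1,y1,f,out):
    im=cv2.imread(f"pics/{src}.png")[y0:y1,x0:x1]; cv2.imwrite(f"pics/{out}.png",cv2.resize(im,None,fx=f,fy=f,interpolation=cv2.INTER_CUBIC))
E
python3 - <<'E'
from h import *
s=cam("scene","scene1"); d=cam("side","side1")
crop("scene1",260,230,450,350,4,"c_scene1")
crop("side1",290,180,390,310,5,"c_side1"); 
a=cv2.imread("pics/c_side1.png"); print(a.shape)
for c,uv in((s,(406,287)),(s,(305,262)),(d,(331,193)),(d,(327,275))): print(onz(c,uv,.1 if uv[1]in(287,193) else .04))
E
```

```text
(650, 500, 3)
[ 0.64077946 -0.11879341  0.1       ]
[0.50903832 0.19649864 0.04      ]
[ 0.61702387 -0.19491384  0.1       ]
[0.4966685  0.25658268 0.04      ]
```

View pics/c_scene1.png

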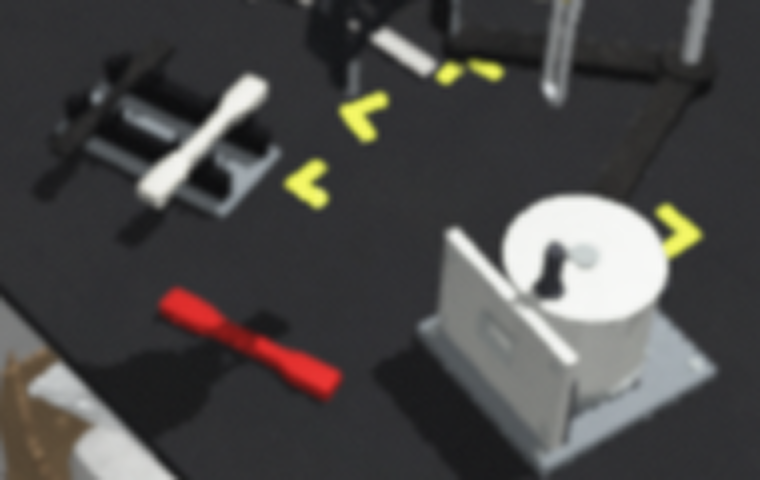

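View pics/c_side1.png

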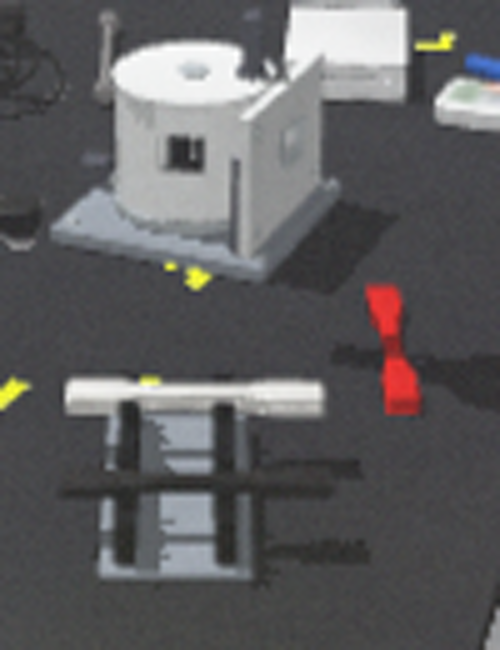

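The scene crop has a cream bar in the rack's right lane (about 312,265) and a black one in the left lane (about 287,252). A red look-alike lies on the table (322,315). In the side crop the cream bar looks clearly thicker. I'll take wrist views for measuring.

Run:
```python
from h import *
q=read_state()["tcp_rot"]
for i,p in enumerate([(0.55,-0.06,0.33),(0.53,0.08,0.33),(0.45,0.22,0.28)]):
    try: move_ptp(p,q)
    except Exception as e: print(i,e); continue
    cam("wrist",f"w{i}"); s=read_state(); print(s["time_s"],s["position"],s["tcp_rot"])
```

```text
0.8333 [ 0.55010258 -0.0599922   0.32930242] [ 7.07211171e-01  7.07002055e-01 -3.97020900e-04 -5.44783720e-04]
1.5083 [0.52979906 0.0801148  0.32931781] [ 7.06832381e-01  7.07380533e-01 -7.36449310e-04 -4.73372336e-04]
2.275 [0.45075149 0.21911236 0.28035893] [7.07539738e-01 7.06673560e-01 5.07419114e-06 6.83280779e-06]
```

View pics/w0.png

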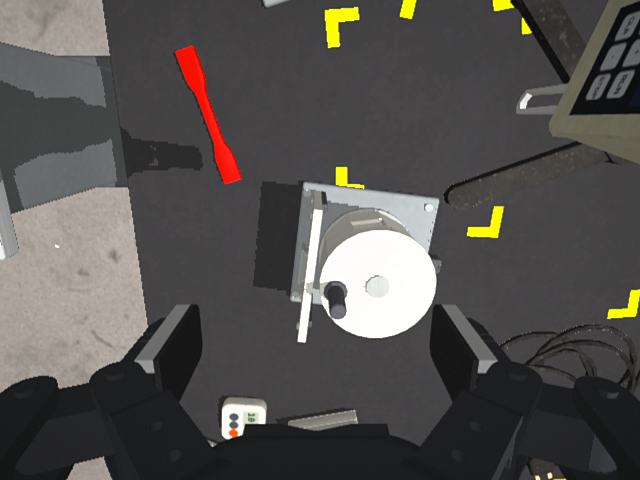

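View pics/w1.png

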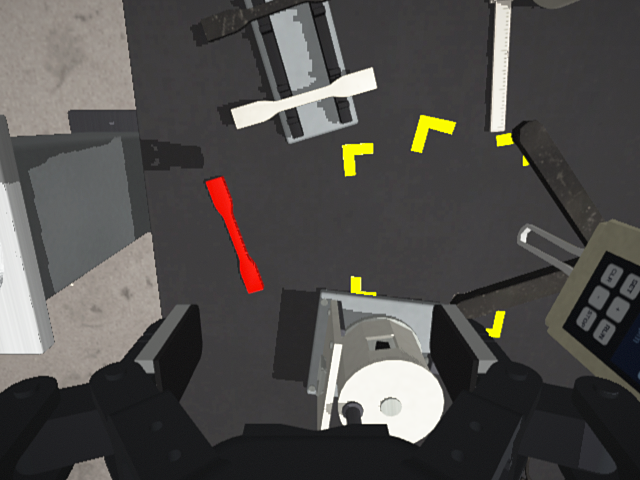

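View pics/w2.png

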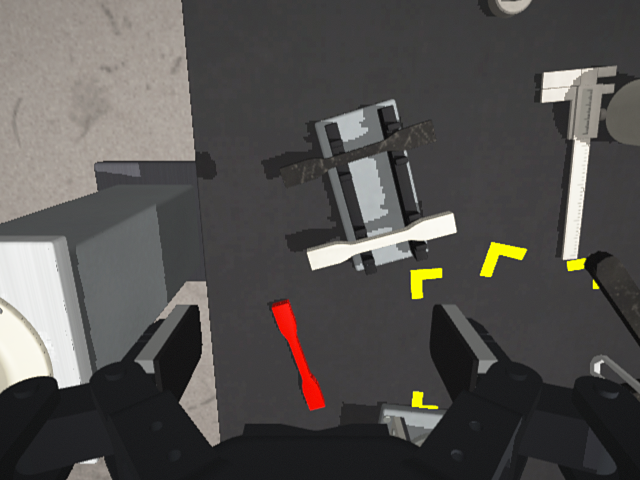

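Candidates in w2: the cream bar at (382,241), the black bar at (358,152), and a red look-alike on the table at (300,355), which is not in the rack. I'll enlarge the pair to compare thickness.

Run:
```python
from h import *
crop("side1",295,245,365,305,8,"c_bars"); 
crop("w2",270,90,470,280,4,"c_w2")
crop("w0",280,170,450,350,4,"c_w0")
crop("w1",220,50,390,150,4.5,"c_w1")
```

```text
(no output)
```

View pics/c_bars.png

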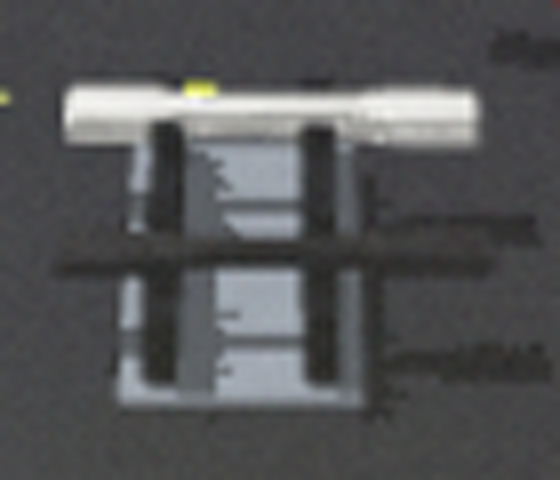

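View pics/c_w2.png

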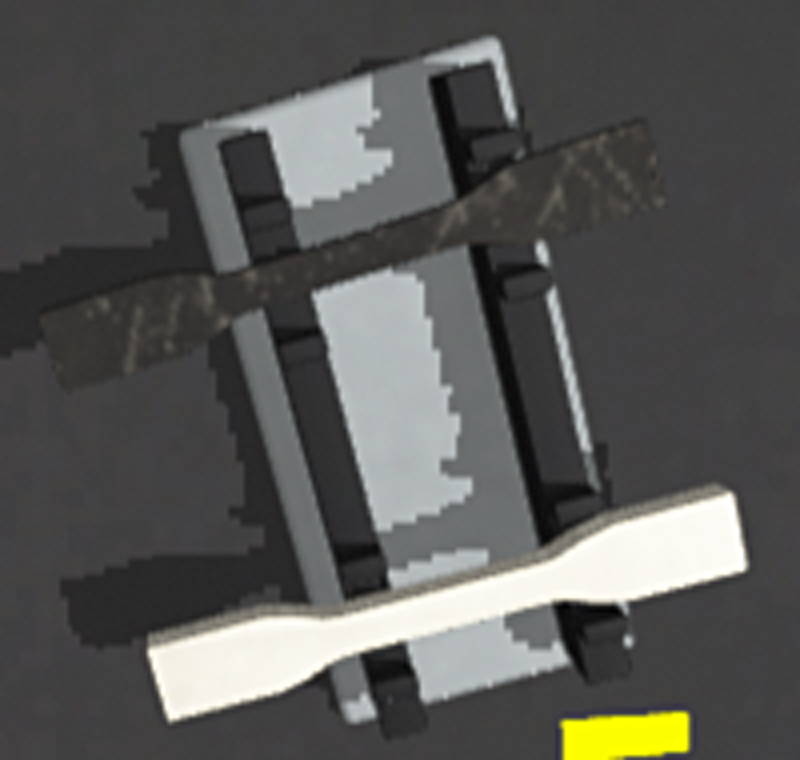

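View pics/c_w0.png

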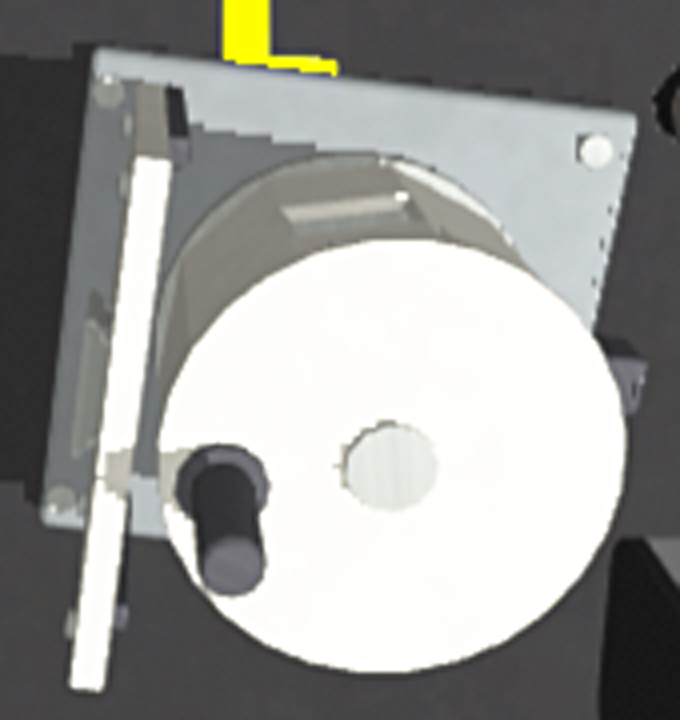

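View pics/c_w1.png

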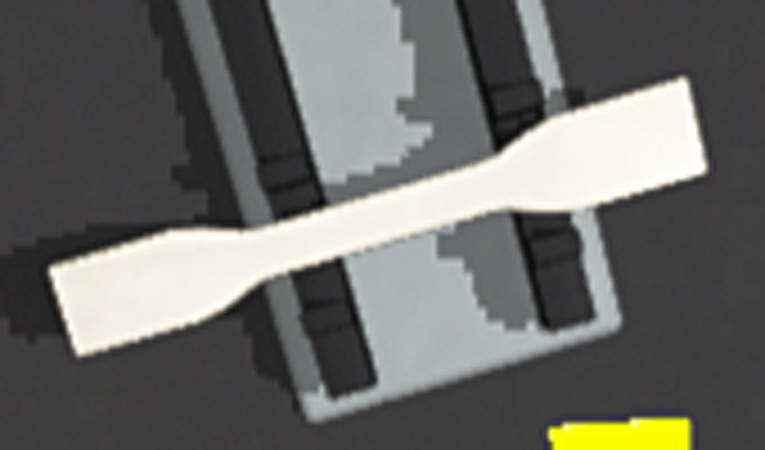

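Run:
```python
from h import *
def rectc(f,x0,y0,x1,y1,th):
    im=cv2.imread(f"pics/{f}.png"); m=(im.min(2)>th).astype(np.uint8)
    M=np.zeros_like(m);M[y0:y1,x0:x1]=m[y0:y1,x0:x1]
    n,l,st,ce=cv2.connectedComponentsWithStats(M); i=1+np.argmax(st[1:,4])
    cs,_=cv2.findContours((l==i).astype(np.uint8),0,cv2.CHAIN_APPROX_NONE)
    c=max(cs,key=cv2.contourArea); return cv2.boxPoints(cv2.minAreaRect(c)),c
def order(b):
    b=b[np.argsort(b[:,0])]; return np.vstack([b[:2][np.argsort(b[:2,1])],b[2:][np.argsort(b[2:,1])]])
w0,w1,w2=[load(f"w{i}") for i in range(3)]
for th in(170,205):
    b1=order(rectc("w1",225,55,385,140,th)[0]);b2=order(rectc("w2",300,205,465,275,th)[0])
    P=np.array([tri([(w1,a),(w2,c)])[0] for a,c in zip(b1,b2)]);print(th,b1.round(1).tolist(),b2.round(1).tolist());print(P.round(4))
    for w,b in((w1,b1),(w2,b2)):
        Q=np.array([onz(w,x,.048) for x in b]);m=Q.mean(0);d=Q[2:].mean(0)-Q[:2].mean(0)
        print("z48 mid",m.round(4),"len",np.linalg.norm(d).round(4),"wid",np.linalg.norm(Q[1]-Q[0]).round(4),"yaw",np.arctan2(d[1],d[0]).round(4))
# black bar height via w2 + scene/side  (rough)
# drum
im=cv2.imread("pics/w0.png")
m=(im.min(2)>200).astype(np.uint8)*255
M=np.zeros_like(m);M[225:342,318:440]=m[225:342,318:440]
cs,_=cv2.findContours(M,0,cv2.CHAIN_APPROX_NONE);c=cv2.convexHull(max(cs,key=cv2.contourArea))
Q=np.array([onz(w0,p,.116) for p in c[:,0,:]+0.0])[:,:2].astype(np.float32)
print("drum circ z116",cv2.minEnclosingCircle(Q))
(a,r1)=tri([(w0,(377.5,286.5)),(w1,(391,407))]);print("disc tri",a,r1, "onz",onz(w0,(377.5,286.5),.116))
for e in [((315,208.5),(297.5,342))]:
    A,B=[onz(w0,x,.118) for x in e];print("plate front top",A,B,np.linalg.norm(A-B),"mid",(A+B)/2,"xdir yaw",np.arctan2(*( (A-B)[[1,0]]))-np.pi/2)
print("pin top",onz(w0,(338,311.5),.162))
```

```text
170 [[230.5, 108.9000015258789], [244.1999969482422, 155.0], [371.6000061035156, 66.80000305175781], [385.3999938964844, 112.9000015258789]] [[306.6000061035156, 251.6999969482422], [314.3999938964844, 280.8999938964844], [452.3999938964844, 212.60000610351562], [460.20001220703125, 241.8000030517578]]
[[0.4415 0.1645 0.0486]
 [0.4479 0.1153 0.0103]
 [0.5852 0.2051 0.048 ]
 [0.609  0.1627 0.0111]]
z48 mid [0.5202 0.1621 0.048 ] len 0.152 wid 0.0482 yaw 0.2798
z48 mid [0.5182 0.1693 0.048 ] len 0.1511 wid 0.0329 yaw 0.28
205 [[230.8000030517578, 109.30000305175781], [236.60000610351562, 129.0], [371.6000061035156, 67.5], [377.3999938964844, 87.30000305175781]] [[306.70001220703125, 251.89999389648438], [311.6000061035156, 270.20001220703125], [452.20001220703125, 213.10000610351562], [457.1000061035156, 231.39999389648438]]
[[0.4416 0.1641 0.048 ]
 [0.4466 0.1445 0.0487]
 [0.5853 0.2045 0.0474]
 [0.5919 0.1859 0.048 ]]
z48 mid [0.5162 0.1747 0.048 ] len 0.1502 wid 0.0203 yaw 0.2754
z48 mid [0.5164 0.1748 0.048 ] len 0.1502 wid 0.0206 yaw 0.2774
drum circ z116 ((0.6183814406394958, -0.13584423065185547), 0.0688733160495758)
disc tri [ 0.61188369 -0.14416996  0.11940311] [0.00028339716364092217, 0.00028339716364067253] onz [ 0.6121855  -0.14571111  0.116     ]
plate front top [ 0.55013078 -0.06615264  0.118     ] [ 0.5320472  -0.20712134  0.118     ] 0.1421238571167872 mid [ 0.54108899 -0.13663699  0.118     ] xdir yaw -0.12758403233581062
pin top [ 0.57050312 -0.1492494   0.162     ]
```

The cream bar's top is at 48 mm (36 + 12), so it is the thick one. It is centred at (0.516, 0.175) with yaw 0.277. The gauge readings agree with each other: plate mid plus 72 mm gives the drum axis within 0.5 mm. Now I'll triangulate the heights of the pin and slot.

Run:
```python
from h import *
crop("w1",330,380,410,430,8,"c_w1p"); crop("w2",270,140,440,180,4,"x")
c=load("scene1");d=load("side1")
print("slot",tri([(c,(384.3,311.8)),(d,(348.2,209))]))
yaw=-.1276; ax=np.array([.6122,-.1457]); sl=ax-.072*np.array([np.cos(yaw),np.sin(yaw)])
print("expected slot",sl, proj(c,[*sl,.075]),proj(d,[*sl,.075]))
```

```text
slot (array([ 0.53840849, -0.13187576,  0.07448908]), [0.0033634607259149674, 0.0033634607259149917])
expected slot [ 0.54078535 -0.13653771] [385.2570091  313.12377863] [347.09828016 207.72836223]
```

View pics/c_w1p.png

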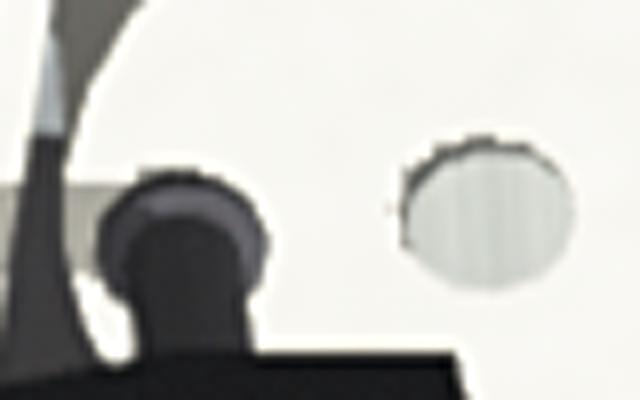

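Run:
```python
from h import *
print("collar",tri([(load("w0"),(335.5,291)),(load("w1"),(352.9,410.6))]))
q=R.from_euler("z",-0.4)*R.from_quat([.70710678,.70710678,0,0])
move_ptp((.5,-.19,.26),q.as_quat()); w=cam("wrist","w3")
print(read_state()["time_s"],read_state()["joint_positions"].round(2)); print(proj(w,(.5705,-.1492,.162)),proj(w,(.6122,-.1457,.116)))
```

```text
collar (array([ 0.57064589, -0.14883433,  0.11975194]), [0.0003018290116418896, 0.00030182901164175363])
3.85 [-0.36  0.06  0.21  1.71  0.    1.61]
[397.29221651 135.85653987] [438.9988231  104.49611383]
```

View pics/w3.png

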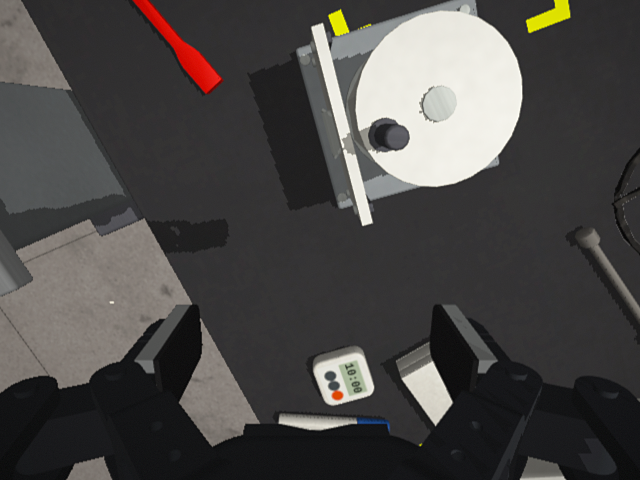

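Pin top is at (397,136) and the disc at (439,103), within 1–2 px of my predictions. Now checking the pin height and plate yaw before planning the grip.

Run:
```python
from h import *
w0,w3=load("w0"),load("w3")
print("pin top",tri([(w0,(338,311.5)),(w3,(397,136))]))
print("disc",tri([(w0,(377.5,286.5)),(w3,(439,103.5))]), onz(w3,(439,103.5),.116))
A,B=onz(w3,(313,25.5),.118),onz(w3,(361.5,225),.118)
print(A,B,np.linalg.norm(A-B),(A+B)/2,np.arctan2(*((A-B)[[1,0]]))-np.pi/2)
def tool(jaw): return (R.from_euler("z",jaw)*R.from_quat([.70710678,.70710678,0,0])).as_quat()
for j in np.arange(-1.5,2,.25):
  for p in((.5705,-.149,.126),(.607,-.187,.126)):
    k=ik(p,tool(j)); print(round(j,2),p[0],None if k is None else np.round(k,2))
```

```text
pin top (array([ 0.57041418, -0.14924282,  0.16194841]), [9.591386993919742e-05, 9.59138699390025e-05])
disc (array([ 0.6118839 , -0.14492578,  0.1177705 ]), [3.182791829579922e-06, 3.182791829414484e-06]) [ 0.61240018 -0.14507126  0.116     ]
[ 0.55034783 -0.06654705  0.118     ] [ 0.53146609 -0.20543138  0.118     ] 0.14016196114755733 [ 0.54090696 -0.13598921  0.118     ] -0.13512452002684783
-1.5 0.5705 [-0.26  0.17  0.06  1.46  0.    2.82]
-1.5 0.607 [-0.3   0.28  0.19  1.48  0.    2.77]
-1.25 0.5705 [-0.26  0.17  0.06  1.46  0.    2.57]
-1.25 0.607 [-0.3   0.28  0.19  1.48  0.    2.52]
-1.0 0.5705 [-0.26  0.17  0.06  1.46  0.    2.32]
-1.0 0.607 [-0.3   0.28  0.19  1.48  0.    2.27]
-0.75 0.5705 [-0.26  0.17  0.06  1.46  0.    2.07]
-0.75 0.607 [-0.3   0.28  0.19  1.48  0.    2.02]
-0.5 0.5705 [-0.26  0.17  0.06  1.46  0.    1.82]
-0.5 0.607 [-0.3   0.28  0.19  1.48  0.    1.77]
-0.25 0.5705 [-0.26  0.17  0.06  1.46  0.    1.57]
-0.25 0.607 [-0.3   0.28  0.19  1.48  0.    1.52]
0.0 0.5705 [-0.26  0.17  0.06  1.46  0.    1.32]
0.0 0.607 [-0.3   0.28  0.19  1.48  0.    1.27]
0.25 0.5705 [-0.26  0.17  0.06  1.46  0.    1.07]
0.25 0.607 [-0.3   0.28  0.19  1.48  0.    1.02]
0.5 0.5705 [-0.26  0.17  0.06  1.46  0.    0.82]
0.5 0.607 [-0.3   0.28  0.19  1.48  0.    0.77]
0.75 0.5705 [-0.26  0.17  0.06  1.46  0.    0.57]
0.75 0.607 [-0.3   0.28  0.19  1.48  0.    0.52]
1.0 0.5705 [-0.26  0.17  0.06  1.46  0.    0.32]
1.0 0.607 [-0.3   0.28  0.19  1.48  0.    0.27]
1.25 0.5705 [-0.26  0.17  0.06  1.46  0.    0.07]
1.25 0.607 [-0.3   0.28  0.19  1.48  0.    0.02]
1.5 0.5705 [-0.26  0.17  0.06  1.46  0.   -0.18]
1.5 0.607 [-0.3   0.28  0.19  1.48  0.   -0.23]
1.75 0.5705 [-0.26  0.17  0.06  1.46  0.   -0.43]
1.75 0.607 [-0.3   0.28  0.19  1.48  0.   -0.48]
```

```bash
cat >> h.py <<'E'
def tool(jaw): return (R.from_euler("z",jaw)*R.from_quat([.70710678,.70710678,0,0])).as_quat()
YAW=-.131; AX=np.array([.6122,-.1455]); SL=np.array([.5408,-.1363])
XS=np.array([np.cos(YAW),np.sin(YAW)]); YS=np.array([-XS[1],XS[0]])
def st(m=""):
    s=read_state(); print(m,"t",round(float(s["time_s"]),2),"p",s["position"].round(4),"F",np.round(s["wrist_force"],1),"w",round(float(s["gripper_width"]),4)); return s
E
python3 - <<'E'
from h import *
p0=np.array([.5704,-.1492]); a0=np.arctan2(*(p0-AX)[::-1]); 
a0=a0-2*np.pi if a0>0 else a0
ae=YAW-np.pi/2; print(a0,ae)
command_gripper(.045,20)
move_ptp((*p0,.20),tool(a0+np.pi/2)); st("above")
print(line_to((*p0,.127),.1,force_limit=12)); st("down")
command_gripper(.0,20); st("grip")
for a in np.linspace(a0,ae+.03,10)[1:]:
    p=AX+.042*np.array([np.cos(a),np.sin(a)])
    r=line_to((*p,.127),.05,ori=tool(a+np.pi/2),force_limit=18); st(f"{a:.2f} {r}")
    if r: break
cam("scene","scene2")
E
```

```text
-3.05330600896689 -1.7017963267948966
above t 5.42 p [ 0.5703 -0.1493  0.2002] F [-0.7 -0.4 -0.4] w 0.045
False
down t 6.31 p [ 0.5707 -0.1493  0.1278] F [-0.   0.8  1.2] w 0.0452
grip t 6.67 p [ 0.5707 -0.1494  0.1277] F [-0.7 -0.4  4.8] w 0.0154
-2.90 False t 6.97 p [ 0.5718 -0.1557  0.1277] F [-0.3  0.8  5.2] w 0.0155
-2.75 False t 7.28 p [ 0.5739 -0.1616  0.1277] F [1.  0.1 5.1] w 0.015
-2.59 False t 7.58 p [ 0.5769 -0.1672  0.1277] F [-0.2  1.4  5.7] w 0.0155
-2.44 False t 7.88 p [ 0.5808 -0.1722  0.1277] F [0.7 2.3 5.3] w 0.0156
-2.29 False t 8.18 p [ 0.5853 -0.1767  0.1277] F [2.6 1.8 6.9] w 0.0153
-2.13 False t 8.47 p [ 0.5905 -0.1803  0.1277] F [1.4 3.6 5.9] w 0.0158
-1.98 False t 8.78 p [ 0.5961 -0.1831  0.1277] F [-0.3  4.7  5.6] w 0.0152
-1.83 False t 9.07 p [ 0.6023 -0.185   0.1277] F [0.5 4.6 6.2] w 0.0152
-1.67 True t 9.31 p [ 0.6064 -0.1854  0.1277] F [-3.8  2.3  7.8] w 0.0151
```

Run:
```python
from h import *
a=YAW-np.pi/2+.06
p=AX+.0415*np.array([np.cos(a),np.sin(a)])
r=line_to((*p,.127),.03,ori=tool(a+np.pi/2),force_limit=25); s=st(r)
command_gripper(.045); s=st("open")
line_to((*s["position"][:2],.24),.15); st()
w=cam("wrist","w4"); print(proj(w,(*(AX-.042*YS),.162)))
```

```text
False t 9.61 p [ 0.6066 -0.1854  0.1276] F [-17.7   6.9  12.7] w 0.0152
open t 10.0 p [ 0.6093 -0.1869  0.1267] F [-0.2 -0.4 -0.8] w 0.0449
 t 10.9 p [ 0.6091 -0.1868  0.239 ] F [ 0.3 -0.  -1. ] w 0.0451
[311.09066814 249.60854767]
```

View pics/w4.png

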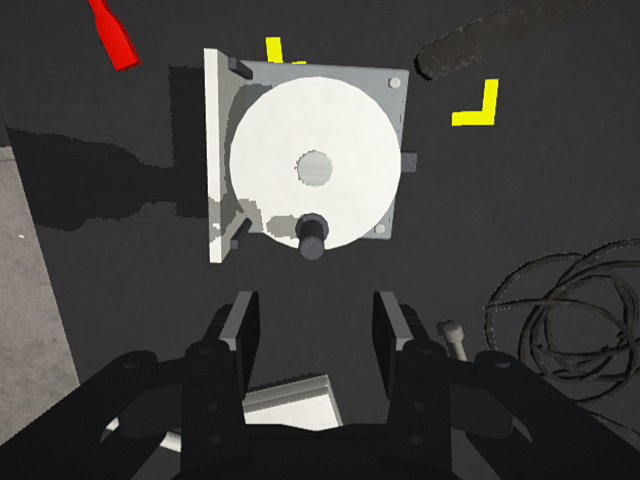

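The pin is now on the gauge's right (top at 312,246). Next: the drum angle from this view, and a plate check from edge pixels (206,48) to (212,262).

Run:
```python
from h import *
crop("w4",190,30,430,280,3.2,"c_w4")
w=load("w4")
ax=onz(w,(315,168),.116);pn=onz(w,(312,247),.162);co=onz(w,(312,229),.120)
A,B=onz(w,(205.5,48.5),.118),onz(w,(210.5,262.5),.118)
yaw=np.arctan2(*((A-B)[[1,0]]))-np.pi/2
print(ax,pn,co,np.linalg.norm((pn-ax)[:2]),A,B,np.linalg.norm(A-B),(A+B)/2,yaw)
for v in(pn,co): print("drum",np.arctan2(*((v-ax)[[1,0]]))-(YAW-np.pi)-2*np.pi, np.arctan2(*((v-ax)[[1,0]]))-YAW+np.pi)
```

```text
[ 0.61188394 -0.14472704  0.116     ] [ 0.60737067 -0.18555061  0.162     ] [ 0.60689371 -0.18613073  0.12      ] 0.041072297571823305 [ 0.54964426 -0.06688986  0.118     ] [ 0.5320696  -0.20660636  0.118     ] 0.14081750025590806 [ 0.54085693 -0.13674811  0.118     ] -0.1251308312303545
drum -4.6914972875713445 1.591688019608242
drum -4.701336530878581 1.5818487763010054
```

View pics/c_w4.png

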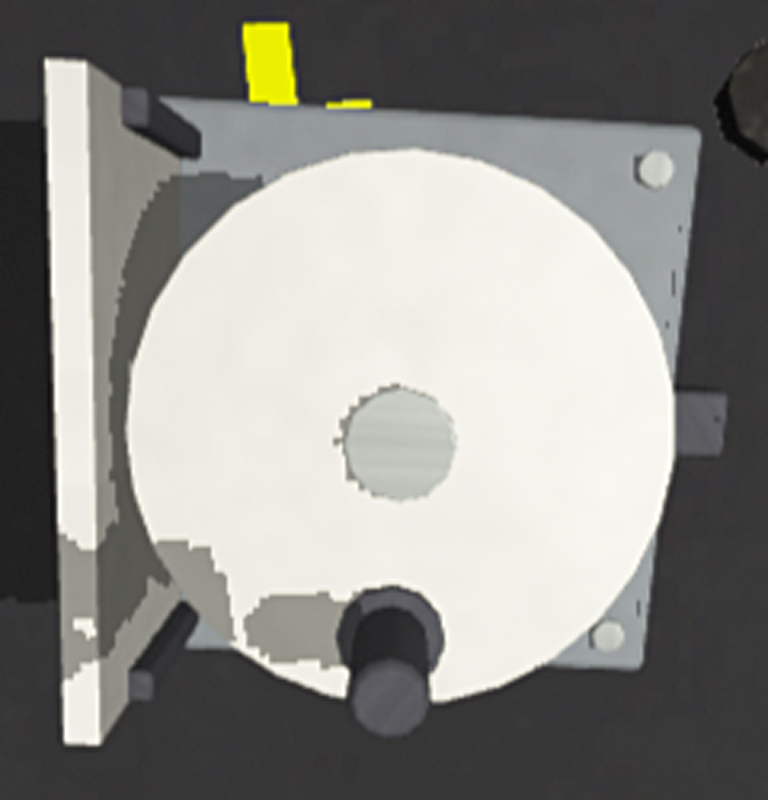

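The drum reads about 1.58 ± 0.02 against its stop, with a firm stop force felt, so it is open. Now I'll grip the cream bar by its free end.

```bash
sed -i 's/^YAW=.*/YAW=-.129; SL=np.array([.5410,-.1364])/; ' h.py
cat >> h.py <<'E'
AX=SL+.072*XS
BM=np.array([.5163,.1748]); BY=.277; BD=np.array([np.cos(BY),np.sin(BY)])
E
sed -i 's/^XS=/XS=/' h.py
python3 - <<'E'
from h import *
print(SL,AX)
g=BM-.061*BD
q=tool(BY+np.pi/2)
command_gripper(.05,40)
move_ptp((*(g+[-0.0,0]),.16),q); st("above"); 
w=cam("wrist","w5"); e=BM-.075*BD; print(g,proj(w,(*e,.048)),proj(w,(*BM,.048)),proj(w,(*(BM+.075*BD),.048)))
E
```

```text
[ 0.541  -0.1364] [ 0.61240175 -0.14566226]
above t 12.61 p [0.4581 0.1578 0.1603] F [0.5 0.2 0.4] w 0.0496
[0.45762531 0.15811825] [315.96021429 210.92856395] [315.96689923 311.99979436] [315.97263426 398.70899906]
```

View pics/w5.png

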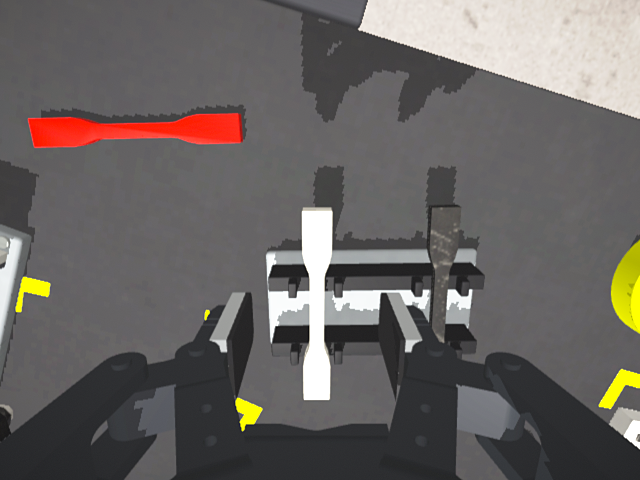

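The cream bar is centred between the open fingers: column 317 and ends at rows 208 and 400, against predictions of 316, 211 and 399. Going down to grip.

Run:
```python
from h import *
g=BM-.061*BD
r=line_to((*g,.023),.1,force_limit=10); st(f"down {r}")
if not r:
    command_gripper(0,40); st("grip")
    line_to((*g,.15),.1); st("up")
    w=cam("wrist","w6"); cam("side","side3")
```

```text
down False t 14.18 p [0.458  0.1583 0.0236] F [ 0.2 -0.1  1.1] w 0.0501
grip t 14.55 p [0.4578 0.1582 0.0233] F [ 0.2 -0.7  2.2] w 0.0192
up t 15.97 p [0.4573 0.158  0.1493] F [-0.8  0.1 -0.2] w 0.0189
```

View pics/w6.png

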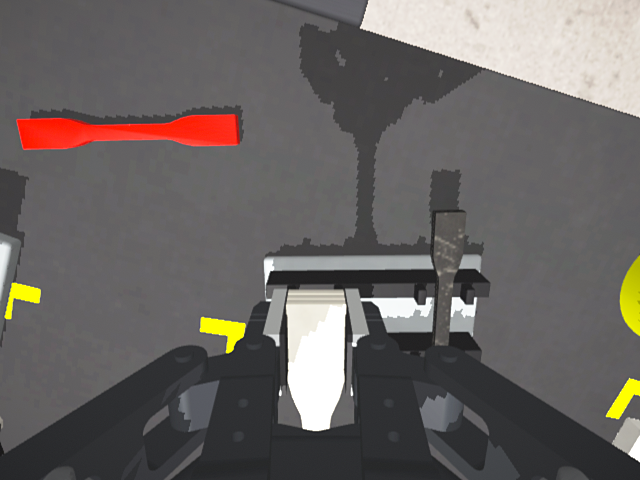

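The bar is held. The wrist view shows its trailing end at rows 290–302, columns 286–347. Checking its level in the side view.

Run:
```python
from h import *
s=read_state();w=load("w6");d=load("side3")
gp=s["position"]+[0,0,.019]
for n,k in(("trail",-.014),("lead",.136)):
  for z in(.006,-.006):
    p=gp+np.r_[BD*k,z]; print(n,z,proj(w,p).round(1),"side",proj(d,p).round(1))
crop("side3",270,170,400,290,6,"c_side3")
```

```text
trail 0.006 [315.3 304.8] side [355.7 218.5]
trail -0.006 [315.3 289.8] side [355.5 222.4]
lead 0.006 [314.9 612.1] side [302.2 218.1]
lead -0.006 [315.  581.5] side [302.3 222. ]
```

View pics/c_side3.png

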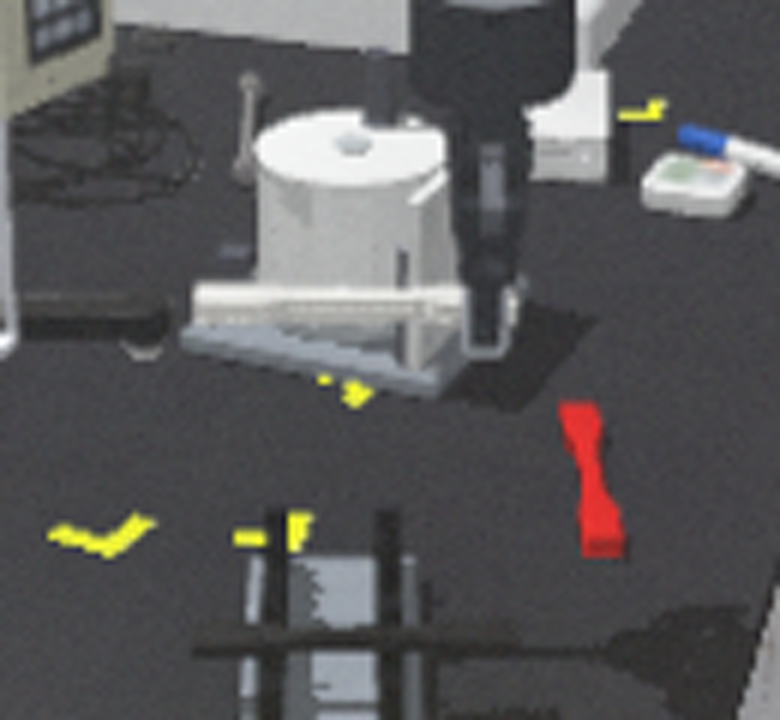

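Level and as predicted: the leading end is at side (302, 218–224), against a predicted (302, 218–222). Moving to the pre-insert pose in front of the slot.

Run:
```python
from h import *
q=tool(YAW+np.pi/2); g=SL-.171*XS
move_ptp((*g,.18),q); st()
line_to((*g,.056),.12); s=st("pre")
print(R.from_quat(s["tcp_rot"]).as_matrix().round(3).tolist())
gp=s["position"]+[0,0,.019]
a=cam("scene","scene4");d=cam("side","side4");w=cam("wrist","w7")
for c in(a,d): print("lead top pred",proj(c,gp+np.r_[XS*.136,.006]).round(1),"slot",proj(c,[*SL,.075]).round(1))
crop("scene4",330,260,450,350,6,"c_scene4");crop("side4",310,170,410,245,7,"c_side4")
```

```text
t 17.18 p [ 0.3718 -0.114   0.1799] F [ 0.4  0.1 -0.6] w 0.019
pre t 18.36 p [ 0.3719 -0.1145  0.0567] F [ 0.2 -0.4  0.2] w 0.0192
[[-0.992, 0.129, 0.001], [0.129, 0.992, -0.0], [-0.001, -0.0, -1.0]]
lead top pred [375.8 316.8] slot [385.3 313.1]
lead top pred [356.3 207.6] slot [347.  207.7]
```

View pics/c_scene4.png

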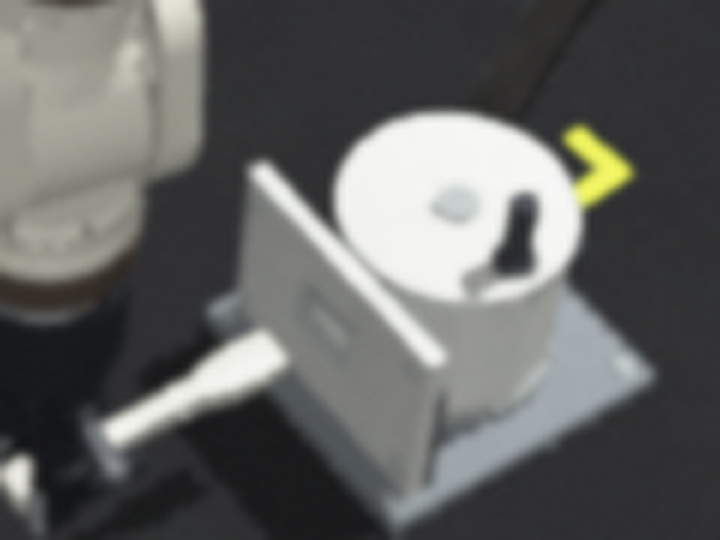

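View pics/c_side4.png

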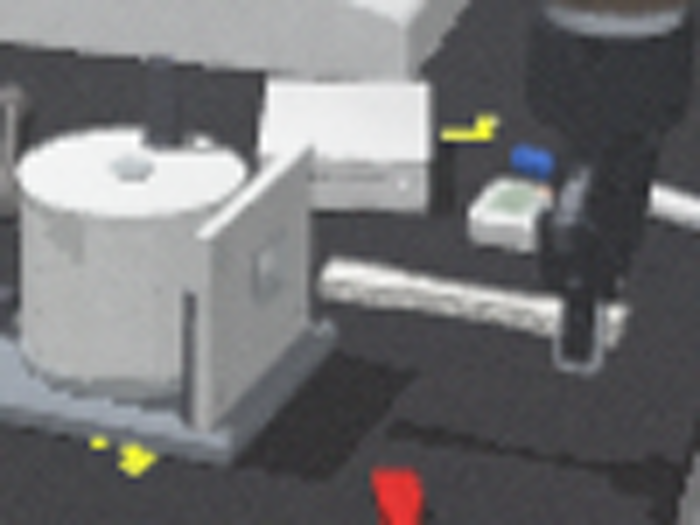

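View pics/w7.png

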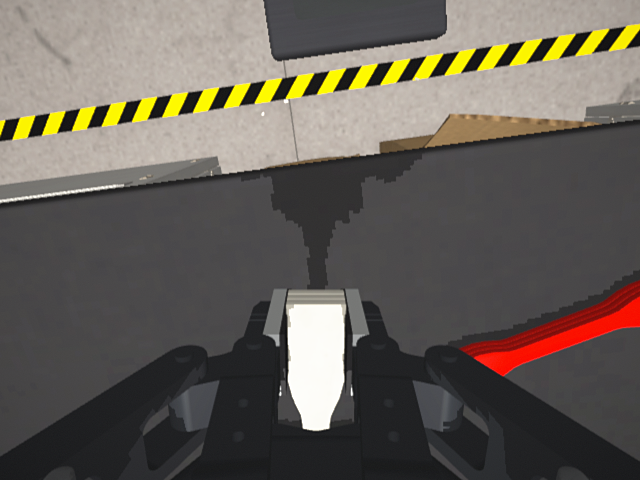

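Bar axis lines up with the slot in both views. Inserting slowly under a force limit.

Run:
```python
from h import *
for x in(-.141,-.126,-.106,-.085,-.064):
    r=line_to((*(SL+x*XS),.0557),.03,force_limit=6); s=st(f"{x} {r}")
    d=s["position"][:2]-SL; print("  slot xy",(d@XS).round(4),(d@YS).round(4))
    if r: break
cam("scene","scene5");cam("side","side5")
crop("scene5",330,260,450,350,6,"c_scene5");crop("side5",290,170,390,245,7,"c_side5")
```

```text
-0.141 False t 19.66 p [ 0.4011 -0.1182  0.0557] F [-0.7  0.4 -0.2] w 0.0194
  slot xy -0.1411 0.0
-0.126 False t 20.31 p [ 0.416  -0.1202  0.0556] F [-0.5 -0.3  0.2] w 0.0191
  slot xy -0.126 0.0
-0.106 False t 21.12 p [ 0.4358 -0.1227  0.0556] F [-0.1  0.1 -0.6] w 0.0194
  slot xy -0.1061 0.0
-0.085 False t 21.98 p [ 0.4566 -0.1254  0.0556] F [ 0.  -0.3 -0.1] w 0.0191
  slot xy -0.0851 0.0
-0.064 False t 22.82 p [ 0.4774 -0.1281  0.0556] F [-0.4 -0.1  0.1] w 0.0193
  slot xy -0.0641 0.0
```

View pics/c_scene5.png

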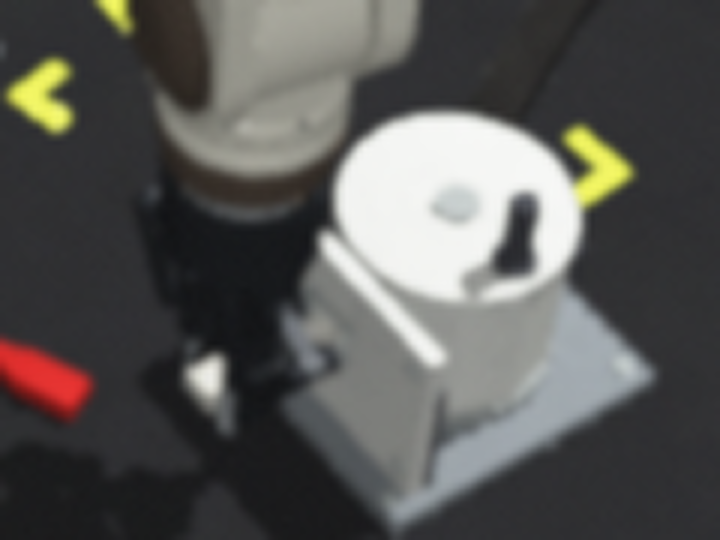

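View pics/c_side5.png

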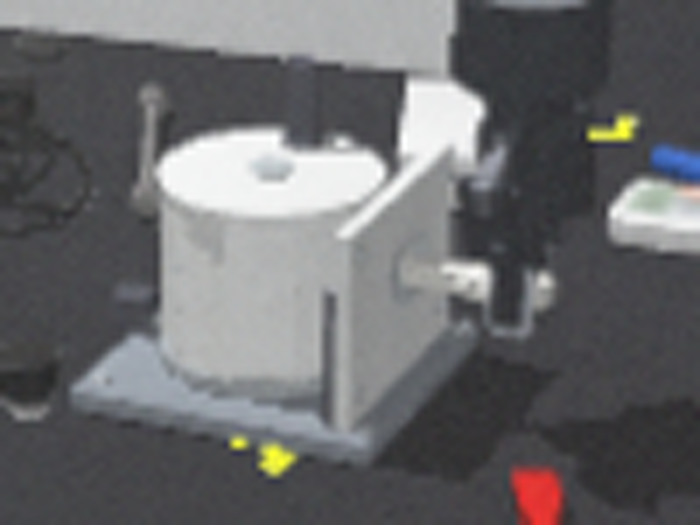

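The bar is through the slot with no contact force. One slip check in the wrist view, then hand in.

Run:
```python
from h import *
w=cam("wrist","w8"); a=w["image"][270:430,280:355].astype(int);b=cv2.imread("pics/w7.png")[270:430,280:355].astype(int)
def rows(i): 
    m=(i.min(2)>130)&((i.max(2)-i.min(2))<60); r=np.where(m[:,20:50].mean(1)>.5)[0]; c=np.where(m[35:50].mean(0)>.5)[0]; return r.min()+270,r.max()+270,c.min()+280,c.max()+280
print(rows(a),rows(b)); sleep(.3); s=st(); print(abs(s["joint_velocities"]).max())
finish_job()
```

```text
(np.int64(289), np.int64(429), np.int64(280), np.int64(354)) (np.int64(292), np.int64(429), np.int64(286), np.int64(345))
 t 23.27 p [ 0.4775 -0.1282  0.0557] F [ 0.8  0.1 -0.8] w 0.0192
0.0017892457234757987
the job is handed in; nothing more can be done
```

The drum is open and the thick bar is through the guard slot, held in the gripper with its leading end over the drum's axis. I handed the job in at about 23 s of robot time, and no verdict is reported.

**Drum:** I gripped the pin and swung it about 1.35 rad anticlockwise until it pushed back with about 18 N. The picture afterwards put the drum at about 1.58–1.59 rad (end stop 1.571), with an error of roughly 0.02. The first push stopped early on its force limit, so I pushed once more to reach the stop.

**Bar:** I took the cream bar; its top measured 48 mm above the worktop, which fits 36 mm plus a 12 mm thick bar. I did not measure the black bar's thickness; I only saw that it looked thinner in the side view. I held the cream bar about 14 mm from its end and passed it through at 30 mm/s. Wrist forces stayed under 1 N, so it did not appear to touch the gauge.

**Last checks:**

| Check | Reading |
|---|---|
| Sideways error of the tool at the slot | about 0 mm (limit 6 mm) |
| Bar height | 74.7 mm (slot at 75 mm) |
| Bar centre along the slot | about −3 mm (allowed −15 to +9 mm) |
| Gripper opening | 19.2 mm, at 40 N grip |
| Force on the tool, motion | about 1 N, at rest |

- **How these were got:** the bar values come from the arm's position plus the measured grasp, and they depend on the camera calibration (about 2 mm).
- **Slip check:** the bar's trailing end showed at row 289, against 292 before insertion. That fits no slip but is weak evidence: the column limits in that check were just the edges of the crop, so they confirm nothing.
- **Other items:** I did not go near the black bar, timer, calliper or weight, and did not re-measure where they were at the end.

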